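# Swap the battery saddle packs on the charging rail

## Task

Swap the battery packs on the charger: turn the charger's rotary switch back past its click to off before touching any pack, lift every charged (green) pack over the end stop of the copper charging rail and hang it on the ready rail with the green stops, and bring every empty (orange) pack from the yellow-stopped waiting rail onto the charging rail. Each pack has to sit astride the bar between its end stops, hanging straight and fully down; when all are in place turn the switch past the click to on again, do not touch any pack while it is on, and leave the other things on the table where they are.

Things in the scene. Friction and masses are not known exactly. Their poses are not given: they have to be found in the camera images.
- charge_rail: fixed charging rail: copper bar, red end stops. Origin: on the table straight below the bar's middle; y along the bar. On the same base its black power unit, 76 mm (x) x 164 mm (y), top 61 mm above the table, stands 56 to 132 mm in front of the bar (own -x), the rotary switch on its top. Stands beside the ready rail, left or right of it, roughly in line with it
- charge_rail_mid (a point): middle of the top of the charging rail's bar, 100 mm above the table; own y along the bar. Bar 8 mm wide (x), 14 mm deep, flat top, free below. Centred at y = -92 and +92 mm: a post 9 mm wide (x) under the bar and an end stop 10 x 10 mm rising 18 mm above the bar's top; packs hang between y = -87 and +87 mm, three at most
- ready_rail: fixed ready rail: silver aluminium bar, green end stops, grey base plate 68 x 200 x 10 mm; empty at the start. Origin: on the table straight below the bar's middle; y along the bar
- ready_rail_mid (a point): middle of the top of the ready rail's bar, 100 mm above the table; own y along the bar. Bar 8 mm wide (x), 14 mm deep, flat top, free below. Centred at y = -92 and +92 mm: a post 9 mm wide (x) under the bar and an end stop 10 x 10 mm rising 18 mm above the bar's top; packs hang between y = -87 and +87 mm, three at most
- waiting_rail: fixed waiting rail: steel bar, yellow end stops, grey base plate 68 x 200 x 10 mm, standing apart on the right. Origin: on the table straight below the bar's middle; y along the bar
- waiting_rail_mid (a point): middle of the top of the waiting rail's bar, 100 mm above the table; own y along the bar. Bar 8 mm wide (x), 14 mm deep, flat top, free below. Centred at y = -92 and +92 mm: a post 9 mm wide (x) under the bar and an end stop 10 x 10 mm rising 18 mm above the bar's top; packs hang between y = -87 and +87 mm, three at most
- switch (a joint): angle of the rotary switch, rad, growing clockwise seen from above: 0 = off (pointer at white mark), 1.2 = on (pointer at red mark); hard stops at -0.03 and 1.23. A spring detent holds it at either end with up to about 0.1 N m; past the middle (0.6) it snaps on to the other end. On at the start
- switch_grip (a point): on the switch's upright axis, 85 mm above the table, centre of its black grip bar: 42 mm long, 11 thick, 72 to 98 mm above the table, on a skirt 41 mm across, 61 to 72 mm up. Its axes turn with the knob: own x along the grip bar (white pointer line at its -x end), so grip along own y. At 0 the bar lies along the charging rail's own x
- charged_1: charged saddle pack: two green cell blocks under a black bridge with an upright fin. Origin: middle of the bridge's underside (sits on the bar); z up, y along the bar. Blocks 18 x 36 mm, 50 mm down, 14 mm gap (x) astride the bar, 50 mm over both. Bridge 8 mm thick. Fin 12 mm thick (x), 26 wide (y), 8 to 41 mm above origin: grip its 12 mm. 130 g. Starts on the charging rail; may be absent
- charged_2: charged saddle pack: two green cell blocks under a black bridge with an upright fin. Origin: middle of the bridge's underside (sits on the bar); z up, y along the bar. Blocks 18 x 36 mm, 50 mm down, 14 mm gap (x) astride the bar, 50 mm over both. Bridge 8 mm thick. Fin 12 mm thick (x), 26 wide (y), 8 to 41 mm above origin: grip its 12 mm. 130 g. Starts on the charging rail; may be absent
- charged_3: charged saddle pack: two green cell blocks under a black bridge with an upright fin. Origin: middle of the bridge's underside (sits on the bar); z up, y along the bar. Blocks 18 x 36 mm, 50 mm down, 14 mm gap (x) astride the bar, 50 mm over both. Bridge 8 mm thick. Fin 12 mm thick (x), 26 wide (y), 8 to 41 mm above origin: grip its 12 mm. 130 g. Starts on the charging rail; may be absent
- empty_1: empty saddle pack: two orange cell blocks under a black bridge with an upright fin. Origin: middle of the bridge's underside (sits on the bar); z up, y along the bar. Blocks 18 x 36 mm, 50 mm down, 14 mm gap (x) astride the bar, 50 mm over both. Bridge 8 mm thick. Fin 12 mm thick (x), 26 wide (y), 8 to 41 mm above origin: grip its 12 mm. 130 g. Starts on the waiting rail; may be absent
- empty_2: empty saddle pack: two orange cell blocks under a black bridge with an upright fin. Origin: middle of the bridge's underside (sits on the bar); z up, y along the bar. Blocks 18 x 36 mm, 50 mm down, 14 mm gap (x) astride the bar, 50 mm over both. Bridge 8 mm thick. Fin 12 mm thick (x), 26 wide (y), 8 to 41 mm above origin: grip its 12 mm. 130 g. Starts on the waiting rail; may be absent
- empty_3: empty saddle pack: two orange cell blocks under a black bridge with an upright fin. Origin: middle of the bridge's underside (sits on the bar); z up, y along the bar. Blocks 18 x 36 mm, 50 mm down, 14 mm gap (x) astride the bar, 50 mm over both. Bridge 8 mm thick. Fin 12 mm thick (x), 26 wide (y), 8 to 41 mm above origin: grip its 12 mm. 130 g. Starts on the waiting rail; may be absent
- timing_container: bystander: grey container with a dark red-striped panel, 58 x 140 x 46 mm, lying on the table; origin under its middle
- glue_bottle: bystander: small white glue bottle with red nozzle cap, 31 mm in diameter, 86 mm high; origin under its middle
- cone_0: bystander: orange model traffic cone, 26 x 26 x 30 mm; origin under its middle

How it is judged:
By the outcome, as a careful person would: the job done as asked, in the order asked, and still so for the second after the job is handed in, with the robot touching nothing.
Of charged_1, charged_2, charged_3 only 2 to 3 are there at a start; the rules pass over those that are not, and their reading is None.
Of empty_1, empty_2, empty_3 only 2 to 3 are there at a start; the rules pass over those that are not, and their reading is None.
At some moment in a run one of charged_1, charged_2, charged_3, empty_1, empty_2, empty_3 may be knocked a few centimetres aside while the robot is not near it.
It also fails if it takes over 210 s, if anything falls off the work surface, if the arm or the gripper's body presses on something with over 40 N, if the wrist force passes 120 N, or if a joint passes its speed limit or range.

## Robot

A 6-joint arm with a two-finger parallel gripper is mounted at the origin on the work surface; the furniture and walls round the work are solid. World frame = base frame: x ahead of the robot, y to its left, z up, the work surface at z = 0. Lengths are in m, angles in rad, forces in N, time in s.
With the tool pointing down it reaches from about 0.425 to 0.95 m from the base axis. Payload 3.5 kg.
Tool frame: the origin (TCP) lies midway between the tips of the shut fingers; the grasp point (between the pads) lies 19 mm behind it; z points along the fingers, y is the line along which they close (so a half turn about z gives the same grasp; the last joint's range is limited). The gripper opens to 85 mm and grips with 20 to 120 N. Pads are 22 mm wide; open, the fingers measure 114 mm over their backs; the gripper's body (76 mm by 85 mm) begins 54 mm behind the grasp point. The pads swing forward as they close: fully open they stand 13 mm farther back than shut.
Start: joints at [-1.445, 0.286, 1.577, -0, 1.279, -0.15], TCP at [0.184, -0.649, 0.231] pointing down, gripper open.
Joint ranges: [-2.77, 2.77], [-0.9, 2.22], [0.21, 2.48], [-1.53, 4.67], [0.24, 2.81], [-2.84, 2.84]. Speed limits (rad/s): [2.79, 2.79, 3.14, 3.14, 3.14, 3.14].

## Interface

Orientations are given as a unit quaternion [x, y, z, w].
In Python, from plant import get_state, read_camera, ctrl gives the robot as it stands.
- The arm moves only by the shell command python3 -m crank 'ROWS' [FORCE]. ROWS is JSON, a list of rows, each a list of 3 entries, a list of its own where there are three numbers: the shift along the tool's x, y, z in mm, then the turn about the tool's z in degrees, then the closure in counts, from 0 (fully open) to 255 (shut). In form: [[[tx, ty, tz], yaw, claw], ...]. A call has 1 to 10 rows; each row is the pose to reach, as a shift and turn from the pose commanded when the call began, along the tool's axes at that moment; what a row does not reach only later rows make up. A row lasts 1/10 s, in which the tool goes at most 50 mm and 8.59 degrees, less where a joint would pass 70% of its speed; a pose out of reach is approached as far as the arm can. A call with a gripper value outside its range is refused whole. The fingers move at their own pace and stop on an object; FORCE is the grip in N (left out, the last holds). Time passes only in rows, so rows that repeat a pose let the fingers close. It gives the time, the measured TCP pose, the force, the opening and the grip force at its end, in the units of the state.
- get_state(): the state, without advancing time (a new reading comes with each control period).
- read_camera(name): name is "scene" or "top"; returns a dict with "frame" (480x640x3 uint8, blue, green, red), "range_z" (480x640 float32, m along the optical axis (not along the pixel's ray), 0 where there is no reading), "vfov" (degrees; the focal length in pixels is half the picture's height over the tangent of half this angle, whatever the lens; pixels are square), "cx", "cy" (the principal point, pixels), "k1" (the pictures are not rectified: a ray, as slopes to the right and down, at radius r is drawn at 1 + k1 r^2 times it, then the intrinsics apply), "origin" and "orientation" of the camera in the world. Camera axes: x right, y down, z forward; pixel columns grow to the right and rows downward; lengths in m; the calibration is good to about 2 mm. A picture is of the moment at which its call begins.
- ctrl.sign_off(): hands the job in; it is judged then, once.
The state is a dict: "time": time; "qpos": joint angles; "dq": joint speeds; "joint_efforts": joint torques, N m; "eef_pos": TCP position; "tcp_rot": TCP orientation; "contact_force": force on the tool from outside, world axes, zero at the start; "wrist_torque": the same for the moment, N m; "opening": opening from 0.0 (shut) to 1.0 (fully open); "finger_force": force on a finger pad.
Only numpy, scipy, OpenCV 4.12 (cv2) and the standard library are available. Lean on these libraries where they do the work, as an engineer would, in place of code of your own. Each camera call takes 0.05 s, during which the arm holds its last target. There are 200 camera calls.

## Working session

There is one attempt and no reset: what is moved stays moved. The work goes in short steps, Python scripts to look and compute and a shell command to move; the robot and the scene stay as the last step left them, time stands still between calls to the robot, and variables do not carry over. Pictures are saved under pics/ and viewed, at most 14 in all, crops included, and the job is handed in when it is done.

```bash
ls; mkdir -p pics
cat > h.py <<'E'
import numpy as np, cv2
from plant import get_state, read_camera, ctrl
from scipy.spatial.transform import Rotation as R
def cam(n):
    c=read_camera(n); h,w=c["frame"].shape[:2]
    f=h/2/np.tan(np.radians(c["vfov"])/2)
    v,u=np.mgrid[0:h,0:w].astype(float)
    xd=(u-c["cx"])/f; yd=(v-c["cy"])/f; x,y=xd.copy(),yd.copy()
    for _ in range(15):
        s=1+c["k1"]*(x*x+y*y); x,y=xd/s,yd/s
    z=c["range_z"]; P=np.stack([x*z,y*z,z],-1)@R.from_quat(c["orientation"]).as_matrix().T+c["origin"]
    P[z==0]=np.nan
    return c["frame"],P
E
python3 - <<'E'
from h import *
for n in("scene","top"):
    f,P=cam(n); cv2.imwrite(f"pics/{n}0.png",f); np.save(f"{n}0.npy",P)
s=get_state(); print(s)
E
```

```text
pics
{'time': 0.1, 'qpos': array([-1.44500424e+00,  2.87128630e-01,  1.57803486e+00, -1.98610656e-05,
        1.27858672e+00, -1.49997522e-01]), 'dq': array([-1.41039547e-05, -2.28914633e-03, -3.08775781e-03, -1.64604888e-03,
       -6.14863274e-04, -1.64396768e-03]), 'joint_efforts': array([ 1.17419582e-03, -4.07292187e+01, -2.93698454e+01, -1.07979936e-04,
        3.43096486e-03,  2.66681418e-06]), 'eef_pos': array([ 0.18375733, -0.64889005,  0.23004881]), 'tcp_rot': array([ 9.90506596e-01,  1.37460972e-01,  3.55001063e-06, -1.07881164e-03]), 'contact_force': array([0.40987272, 0.01059903, 0.0952213 ]), 'wrist_torque': array([ 0.01247846,  0.01490706, -0.01267686]), 'finger_force': 0.0, 'opening': 0.9993391716905023}
```

View pics/scene0.png

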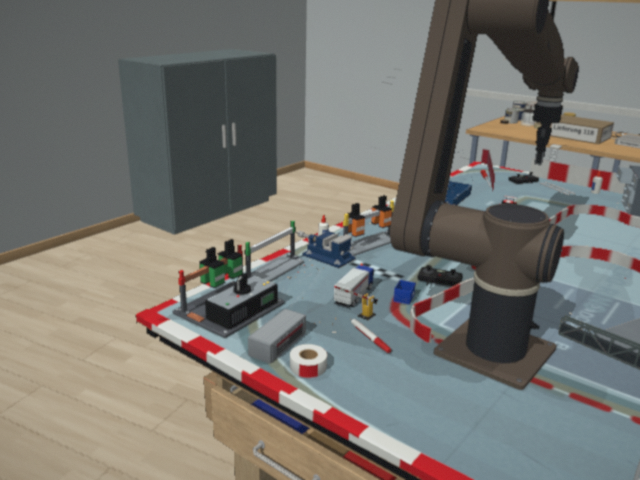

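View pics/top0.png

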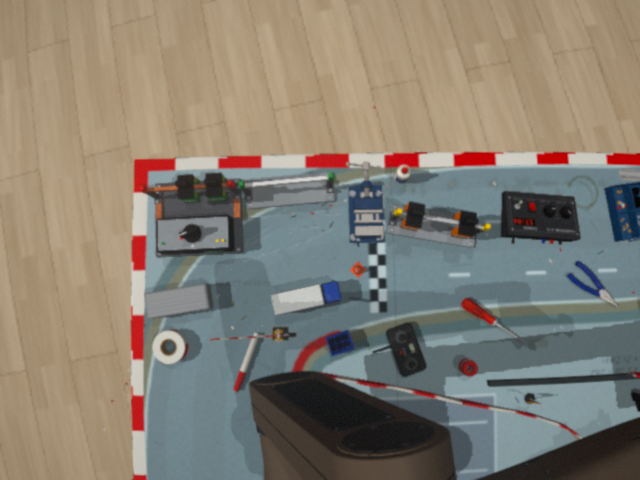

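The scene view shows two green packs on the charging rail (about 210–240, 260) and two orange packs on the waiting rail (355, 220 and 380, 210). In the top view the charging rail spans (150–235, 187), the ready rail (240–330, 183) and the waiting rail (397–487, 218). The switch is at (190, 233).

Run:
```python
from h import *
f=cv2.imread("pics/top0.png");P=np.load("top0.npy")
a=cv2.resize(f[165:265,140:340],(800,400),interpolation=cv2.INTER_CUBIC)
b=cv2.resize(f[180:255,380:500],(320*2,400),interpolation=cv2.INTER_CUBIC)
cv2.imwrite("pics/a.png",a)
z=P[...,2]
def blobs(lo,hi,win,mn=3):
    m=np.zeros(z.shape,np.uint8); r0,r1,c0,c1=win
    m[r0:r1,c0:c1]=((z>lo)&(z<hi))[r0:r1,c0:c1]
    n,l,s,c=cv2.connectedComponentsWithStats(m)
    for i in range(1,n):
        if s[i,4]>=mn:
            q=P[l==i]; print(np.round(c[i]),s[i,4],"med",np.round(np.median(q,0),4),"mid",np.round((q.min(0)+q.max(0))/2,4),"ext",np.round(np.ptp(q,axis=0),3))
W=(160,270,135,500)
for lo,hi in((.13,.15),(.11,.125),(.092,.107)):
    print(lo,hi); blobs(lo,hi,W)
```

```text
0.13 0.15
[210. 182.] 86 med [0.5988 0.1801 0.1401] mid [0.5998 0.1803 0.1375] ext [0.014 0.025 0.014]
[181. 183.] 91 med [0.5973 0.2391 0.1403] mid [0.5984 0.2403 0.1381] ext [0.014 0.027 0.015]
[418. 212.] 92 med [ 0.529  -0.2321  0.1403] mid [ 0.53   -0.2324  0.1379] ext [0.015 0.025 0.015]
[471. 220.] 92 med [ 0.5104 -0.3388  0.1402] mid [ 0.5103 -0.3403  0.138 ] ext [0.015 0.026 0.015]
0.11 0.125
[218. 174.] 5 med [0.6214 0.1705 0.1102] mid [0.6213 0.1715 0.1104] ext [0.004 0.006 0.   ]
[330. 175.] 23 med [ 0.6121 -0.0607  0.1172] mid [ 0.6121 -0.0608  0.1177] ext [0.009 0.008 0.008]
[185. 178.] 13 med [0.6149 0.2377 0.111 ] mid [0.6157 0.2398 0.111 ] ext [0.01  0.013 0.002]
[179. 178.] 7 med [0.6154 0.2504 0.1113] mid [0.616  0.2526 0.1125] ext [0.006 0.009 0.005]
[218. 183.] 10 med [0.5995 0.1686 0.1148] mid [0.6025 0.1694 0.1145] ext [0.012 0.007 0.008]
[229. 182.] 25 med [0.6018 0.1459 0.1176] mid [0.6019 0.1459 0.116 ] ext [0.009 0.008 0.011]
[241. 183.] 26 med [0.599  0.1213 0.1172] mid [0.5994 0.1211 0.117 ] ext [0.01  0.009 0.013]
[186. 187.] 30 med [0.5933 0.2324 0.1167
[... 4054 characters left out ...]
.002 0.002 0.001]
[409. 221.] 3 med [ 0.5158 -0.22    0.1063] mid [ 0.5159 -0.2209  0.1065] ext [0.004 0.002 0.001]
[418. 224.] 4 med [ 0.5094 -0.2392  0.1058] mid [ 0.5095 -0.2386  0.1051] ext [0.004 0.004 0.004]
[467. 225.] 3 med [ 0.5055 -0.3399  0.1062] mid [ 0.5046 -0.3391  0.1055] ext [0.002 0.003 0.002]
[481. 226.] 53 med [ 0.5035 -0.3711  0.0993] mid [ 0.5022 -0.3726  0.0989] ext [0.012 0.027 0.014]
[188. 231.] 109 med [0.5054 0.2351 0.098 ] mid [0.5045 0.2357 0.0971] ext [0.022 0.039 0.01 ]
[472. 227.] 4 med [ 0.5012 -0.3515  0.1057] mid [ 0.5013 -0.3515  0.1055] ext [0.004 0.002 0.001]
[470. 236.] 5 med [ 0.4842 -0.3469  0.0983] mid [ 0.4843 -0.3467  0.0992] ext [0.001 0.006 0.013]
```

View pics/a.png

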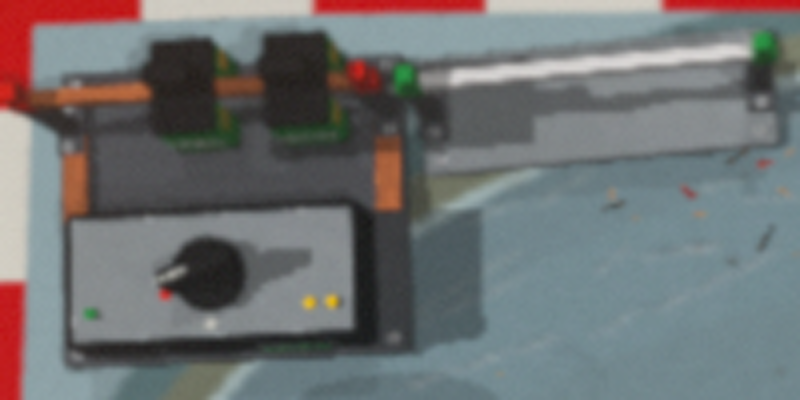

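```bash
cat > go.py <<'E'
import sys
from h import *
# x y z(mm) a(deg) -> shift in tool axes from measured pose
def main(t):
    s=get_state(); r=R.from_quat(s["tcp_rot"]); M=r.as_matrix()
    a=np.degrees(np.arctan2(M[1,0],M[0,0])); p=s["eef_pos"]*1000
    print("t",round(s["time"],2),"pos",p.round(1),"a",round(a,2),"tilt",round(float(np.degrees(np.arccos(-M[2,2]))),2),"F",s["contact_force"].round(1),"fin",round(float(s["finger_force"]),1),"open",round(float(s["opening"])*85,1))
    for i in range(0,len(t),4):
        g=t[i:i+4]; print("  to",g,"shift",(M.T@(np.array(g[:3])-p)).round(1),"yaw",round((a-g[3]+180)%360-180,2))
main([float(v) for v in sys.argv[1:]])
E
python3 go.py 500 -250 270 70 505 235 200 113.1; python3 -c "
from h import *
P=np.load('top0.npy');q=P[160:250,340:390];print(np.nanmax(q[...,2]),np.nanmax(P[150:320,130:500,2]))"
```

```text
t 0.1 pos [ 183.8 -648.9  230. ] a 15.8 tilt 0.12 F [0.4 0.  0.1] fin 0.0 open 84.9
  to [500.0, -250.0, 270.0, 70.0] shift [ 412.9 -297.8  -39.2] yaw -54.2
  to [505.0, 235.0, 200.0, 113.1] shift [ 549.8 -762.9   31.8] yaw -97.3
0.07795943787981452 0.145721124132824
```

```bash
python3 -m crank '[[[413,-298,-39],-54,0],[[413,-298,-39],-54,0],[[413,-298,-39],-54,0],[[413,-298,-39],-54,0],[[413,-298,-39],-54,0],[[413,-298,-39],-54,0],[[413,-298,-39],-54,0],[[413,-298,-39],-54,0],[[413,-298,-39],-54,0],[[413,-298,-39],-54,0]]' 40; python3 go.py 500 -250 270 70 505 235 200 113.1
```

```text
time: 1.1
eef_pos: [0.4941, -0.2567, 0.2693]
tcp_rot: [0.82, 0.572, -0.0, -0.0]
contact_force: [0.6, -0.1, 0.5]
opening: 0.998
finger_force: 0.0
t 1.1 pos [ 494.1 -256.7  269.3] a 69.8 tilt 0.03 F [ 0.6 -0.1  0.5] fin 0.0 open 84.8
  to [500.0, -250.0, 270.0, 70.0] shift [ 8.3  3.2 -0.7] yaw -0.2
  to [505.0, 235.0, 200.0, 113.1] shift [ 465.2 -159.6   69.4] yaw -43.3
```

```bash
python3 -m crank '[[[465,-160,69],-43,0],[[465,-160,69],-43,0],[[465,-160,69],-43,0],[[465,-160,69],-43,0],[[465,-160,69],-43,0],[[465,-160,69],-43,0],[[465,-160,69],-43,0],[[465,-160,69],-43,0],[[465,-160,69],-43,0],[[465,-160,69],-43,0]]'; python3 -m crank '[[[0,0,0],0,0],[[0,0,0],0,0]]';  python3 go.py 504.8 235.3 78 113.1
python3 - <<'E'
from h import *
f,P=cam("top"); cv2.imwrite("pics/t1.png",f)
f,P=cam("scene"); cv2.imwrite("pics/s1.png",cv2.resize(f[180:360,130:420],(800,496),interpolation=cv2.INTER_CUBIC))
E
```

```text
time: 2.1
eef_pos: [0.503, 0.2352, 0.1998]
tcp_rot: [0.553, 0.833, -0.0, -0.0]
contact_force: [0.7, 0.6, -0.2]
opening: 1.0
finger_force: 0.0
time: 2.3
eef_pos: [0.5031, 0.2337, 0.1996]
tcp_rot: [0.552, 0.834, -0.001, -0.0]
contact_force: [0.7, -0.2, -0.0]
opening: 1.002
finger_force: 0.0
t 2.3 pos [503.1 233.7 199.6] a 112.95 tilt 0.11 F [ 0.7 -0.2 -0. ] fin 0.0 open 85.2
  to [504.8, 235.3, 78.0, 113.1] shift [  0.8   2.4 121.6] yaw -0.15
```

```bash
python3 -m crank '[[[1,2,40],0,80],[[1,2,80],0,80],[[1,2,100],0,80],[[1,2,115],0,80],[[1,2,122],0,80],[[1,2,122],0,80],[[1,2,122],0,80]]'; python3 -m crank '[[[0,0,0],0,180],[[0,0,0],0,255],[[0,0,0],0,255],[[0,0,0],0,255],[[0,0,0],0,255],[[0,0,0],0,255]]' 40;  python3 go.py 504.8 235.3 78 113.1
```

```text
time: 3.1
eef_pos: [0.5065, 0.2346, 0.0799]
tcp_rot: [0.554, 0.833, 0.001, 0.001]
contact_force: [0.0, -0.8, 0.8]
opening: 0.685
finger_force: 0.0
time: 3.7
eef_pos: [0.5053, 0.2347, 0.0793]
tcp_rot: [0.553, 0.833, -0.0, -0.0]
contact_force: [-3.0, -1.1, 4.6]
opening: 0.116
finger_force: 42.7
t 3.7 pos [505.3 234.7  79.3] a 112.81 tilt 0.02 F [-3.  -1.1  4.6] fin 42.7 open 9.9
  to [504.8, 235.3, 78.0, 113.1] shift [ 0.8 -0.2  1.3] yaw -0.29
```

Gripped at 11 mm. Turning the switch 69° counter-clockwise, which should bring it to off.

```bash
python3 -m crank '[[[0,0,0],-8,255],[[0,0,0],-16,255],[[0,0,0],-24,255],[[0,0,0],-32,255],[[0,0,0],-40,255],[[0,0,0],-48,255],[[0,0,0],-56,255],[[0,0,0],-63,255],[[0,0,0],-69,255],[[0,0,0],-69,255]]'; python3 -m crank '[[[0,0,0],0,255],[[0,0,0],0,255]]'; python3 go.py; python3 -m crank '[[[0,0,0],0,80],[[0,0,0],0,80],[[0,0,0],0,80],[[0,0,-20],0,80],[[0,0,-60],0,80],[[0,0,-100],0,80],[[0,0,-150],0,80],[[0,0,-150],0,0]]'; python3 go.py
python3 - <<'E'
from h import *
f,P=cam("top"); cv2.imwrite("pics/t2.png",cv2.resize(f[165:265,130:330],(800,400),interpolation=cv2.INTER_CUBIC))
E
```

```text
time: 4.7
eef_pos: [0.5065, 0.2366, 0.0793]
tcp_rot: [-0.016, 1.0, 0.002, 0.002]
contact_force: [0.1, 5.9, 1.5]
opening: 0.116
finger_force: 42.1
time: 4.9
eef_pos: [0.5065, 0.2366, 0.0793]
tcp_rot: [-0.015, 1.0, 0.002, 0.002]
contact_force: [0.8, 5.8, 1.0]
opening: 0.118
finger_force: 41.9
t 4.9 pos [506.5 236.6  79.3] a -178.24 tilt 0.34 F [0.8 5.8 1. ] fin 41.9 open 10.0
time: 5.7
eef_pos: [0.5094, 0.2356, 0.2375]
tcp_rot: [-0.016, 1.0, 0.002, 0.008]
contact_force: [1.0, 0.1, 1.1]
opening: 0.835
finger_force: 0.0
t 5.7 pos [509.4 235.6 237.5] a -178.2 tilt 0.91 F [1.  0.1 1.1] fin 0.0 open 71.0
```

View pics/t2.png

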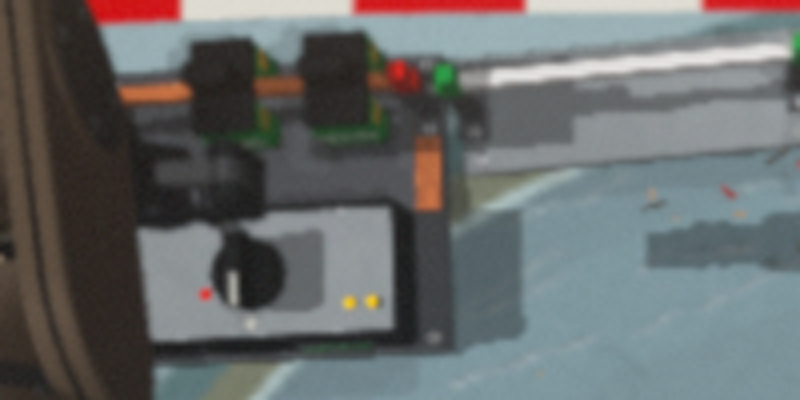

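The pointer, at (233, 270–305), now lies straight down toward the white mark at (250, 322). I'll check the bar angle and the pack poses with depth.

```bash
cat > fins.py <<'E'
from h import *
f,P=cam("top"); z=P[...,2]
def fit(lo,hi,win,mn):
    m=np.zeros(z.shape,np.uint8); r0,r1,c0,c1=win
    m[r0:r1,c0:c1]=((z>lo)&(z<hi))[r0:r1,c0:c1]
    n,l,s,c=cv2.connectedComponentsWithStats(m)
    for i in range(1,n):
        if s[i,4]>=mn:
            q=P[l==i]*1000; (x,y),(w,h),t=cv2.minAreaRect(q[:,:2].astype(np.float32))
            g=f[l==i].mean(0)
            print("px",c[i].round(),s[i,4],"ctr",round(x,1),round(y,1),"z",np.median(q[:,2]).round(1),"size",round(w,1),round(h,1),"ang",round(t,1))
print("fins");fit(.1375,.146,(150,270,130,500),20)
print("switch");fit(.094,.102,(222,245,175,215),20)
E
python3 fins.py; python3 go.py 598.2 240 240 91.9 599.4 180.2 240 91.9
```

```text
fins
px [210. 181.] 71 ctr 600.2 180.2 z 140.7 size 12.2 24.5 ang 0.6
px [181. 183.] 77 ctr 598.0 239.8 z 141.1 size 25.1 12.8 ang 87.0
px [418. 211.] 75 ctr 530.2 -232.7 z 140.4 size 25.1 12.5 ang 81.1
px [471. 220.] 76 ctr 510.8 -339.4 z 140.9 size 27.6 12.4 ang 78.8
switch
px [188. 232.] 92 ctr 503.6 234.6 z 97.7 size 38.0 11.1 ang 0.7
t 5.8 pos [506.1 234.7 230.4] a -178.21 tilt 0.22 F [ 0.4 -0.2 -1.2] fin 0.0 open 83.8
  to [598.2, 240.0, 240.0, 91.9] shift [-92.2   2.4  -9.3] yaw 89.89
  to [599.4, 180.2, 240.0, 91.9] shift [-91.6 -57.4  -9.3] yaw 89.89
```

```bash
python3 -m crank '[[[-20,-10,-5],8.5,0],[[-40,-20,-9],17,0],[[-60,-30,-9],25.5,0],[[-80,-40,-9],34,0],[[-92,-57,-9],42.5,0],[[-92,-57,-9],51,0],[[-92,-57,-9],59.5,0],[[-92,-57,-9],68,0],[[-92,-57,-9],76.5,0],[[-92,-57,-9],85,0]]'; python3 -m crank '[[[0,0,0],5,0],[[0,0,0],5,0],[[0,0,0],5,0]]'; python3 go.py 600.2 180.2 113 91.9
```

```text
time: 6.8
eef_pos: [0.5977, 0.1802, 0.2343]
tcp_rot: [0.666, 0.746, -0.002, -0.002]
contact_force: [1.1, 0.4, 1.0]
opening: 0.997
finger_force: 0.0
time: 7.1
eef_pos: [0.5982, 0.1804, 0.2355]
tcp_rot: [0.695, 0.719, -0.001, -0.001]
contact_force: [0.5, 0.1, -0.3]
opening: 1.003
finger_force: 0.0
t 7.1 pos [598.2 180.4 235.5] a 91.9 tilt 0.19 F [ 0.5  0.1 -0.3] fin 0.0 open 85.3
  to [600.2, 180.2, 113.0, 91.9] shift [ -0.2   2.4 122.5] yaw 0.0
```

```bash
python3 -m crank '[[[0,2,30],0,60],[[0,2,60],0,60],[[0,2,85],0,60],[[0,2,105],0,60],[[0,2,117],0,60],[[0,2,122],0,60],[[0,2,122],0,60],[[0,2,122],0,60]]'; python3 go.py 600.2 180.2 113 91.9; python3 -m crank '[[[0,0,0],0,140],[[0,0,0],0,200],[[0,0,0],0,255],[[0,0,0],0,255],[[0,0,0],0,255],[[0,0,0],0,255]]' 40;  python3 go.py
```

```text
time: 7.9
eef_pos: [0.6018, 0.1808, 0.1167]
tcp_rot: [0.696, 0.718, 0.001, 0.001]
contact_force: [-1.1, -0.2, 0.0]
opening: 0.768
finger_force: 0.0
t 7.9 pos [601.8 180.8 116.7] a 91.82 tilt 0.12 F [-1.1 -0.2  0. ] fin 0.0 open 65.3
  to [600.2, 180.2, 113.0, 91.9] shift [-0.5 -1.6  3.7] yaw -0.08
time: 8.5
eef_pos: [0.6011, 0.1807, 0.1161]
tcp_rot: [0.696, 0.718, 0.0, 0.0]
contact_force: [-1.9, -0.2, 3.3]
opening: 0.13
finger_force: 40.3
t 8.5 pos [601.1 180.7 116.1] a 91.81 tilt 0.01 F [-1.9 -0.2  3.3] fin 40.3 open 11.1
```

```bash
python3 -m crank '[[[0,0,-8],0,255],[[0,0,-20],0,255],[[0,0,-40],0,255],[[0,0,-60],0,255],[[0,0,-80],0,255],[[0,0,-100],0,255],[[0,0,-105],0,255],[[0,0,-105],0,255]]'; python3 go.py 609.2 -9.3 221 94.06
```

```text
time: 9.3
eef_pos: [0.6016, 0.1807, 0.222]
tcp_rot: [0.696, 0.718, 0.001, 0.001]
contact_force: [-1.0, -0.5, -0.9]
opening: 0.133
finger_force: 39.8
t 9.3 pos [601.6 180.7 222. ] a 91.8 tilt 0.17 F [-1.  -0.5 -0.9] fin 39.8 open 11.3
  to [609.2, -9.3, 221.0, 94.06] shift [-190.2    1.6    1. ] yaw -2.26
```

```bash
python3 -m crank '[[[-15,0,0],0,255],[[-40,0,0],-1,255],[[-70,1,0],-2,255],[[-100,2,0],-2,255],[[-130,2,0],-2,255],[[-160,2,0],-2.3,255],[[-180,2,1],-2.3,255],[[-190,2,1],-2.3,255],[[-190,2,1],-2.3,255],[[-190,2,1],-2.3,255]]'; python3 go.py 609.2 -9.3 221 94.06
python3 - <<'E'
from h import *
f,P=cam("top"); z=P[...,2];cv2.imwrite("pics/t3.png",cv2.resize(f[140:240,220:420],(800,400),interpolation=cv2.INTER_CUBIC))
E
```

```text
time: 10.3
eef_pos: [0.6086, -0.0089, 0.2188]
tcp_rot: [0.681, 0.732, -0.0, -0.001]
contact_force: [0.8, 0.2, -0.8]
opening: 0.133
finger_force: 39.7
t 10.3 pos [608.6  -8.9 218.8] a 94.09 tilt 0.08 F [ 0.8  0.2 -0.8] fin 39.7 open 11.3
  to [609.2, -9.3, 221.0, 94.06] shift [-0.4  0.6 -2.2] yaw 0.03
```

View pics/t3.png

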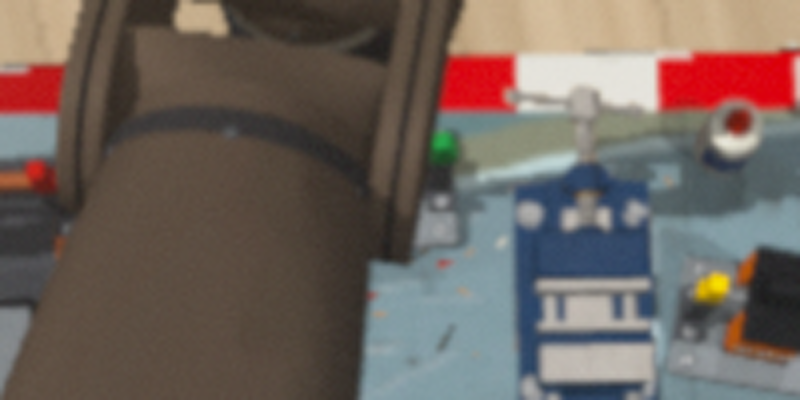

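The arm hides the pack here (x below 410 in the crop), so I'll descend in stages and watch the force.

```bash
python3 -m crank '[[[0,0,20],0,255],[[0,0,40],0,255],[[0,0,52],0,255],[[0,0,60],0,255],[[0,0,60],0,255]]'; python3 go.py; python3 -m crank '[[[0,0,8],0,255],[[0,0,16],0,255],[[0,0,24],0,255],[[0,0,30],0,255],[[0,0,33],0,255],[[0,0,33],0,255]]'; python3 go.py 609 -9.3 116.3 94.06
```

```text
time: 10.85
eef_pos: [0.6083, -0.0085, 0.1582]
tcp_rot: [0.681, 0.732, -0.001, -0.001]
contact_force: [-0.4, 0.3, -1.1]
opening: 0.133
finger_force: 39.7
t 10.85 pos [608.3  -8.5 158.2] a 94.15 tilt 0.14 F [-0.4  0.3 -1.1] fin 39.7 open 11.3
time: 11.45
eef_pos: [0.6086, -0.0092, 0.1257]
tcp_rot: [0.681, 0.732, -0.0, -0.001]
contact_force: [-0.6, -0.4, -2.0]
opening: 0.132
finger_force: 39.7
t 11.45 pos [608.6  -9.2 125.7] a 94.1 tilt 0.07 F [-0.6 -0.4 -2. ] fin 39.7 open 11.2
  to [609.0, -9.3, 116.3, 94.06] shift [-0.2  0.4  9.4] yaw 0.04
```

No contact beyond the pack's weight, so the bar is in the gap.

```bash
python3 -m crank '[[[0,0,4],0,255],[[0,0,7],0,255],[[0,0,9],0,255],[[0,0,10],0,255],[[0,0,10],0,255]]'; python3 go.py; python3 -m crank '[[[0,0,0],0,200],[[0,0,0],0,150],[[0,0,0],0,60],[[0,0,0],0,60],[[0,0,-20],0,60],[[0,0,-60],0,60],[[0,0,-100],0,60],[[0,0,-120],0,0]]'; python3 go.py 599 239.9 230 91.9
```

```text
time: 11.95
eef_pos: [0.6089, -0.0092, 0.1163]
tcp_rot: [0.681, 0.732, -0.0, -0.0]
contact_force: [0.3, -0.1, -1.8]
opening: 0.128
finger_force: 39.7
t 11.95 pos [608.9  -9.2 116.3] a 94.1 tilt 0.02 F [ 0.3 -0.1 -1.8] fin 39.7 open 10.9
time: 12.75
eef_pos: [0.6106, -0.0095, 0.2414]
tcp_rot: [0.681, 0.732, 0.002, 0.003]
contact_force: [-1.0, -0.5, -0.4]
opening: 0.909
finger_force: 0.0
t 12.75 pos [610.6  -9.5 241.4] a 94.11 tilt 0.38 F [-1.  -0.5 -0.4] fin 0.0 open 77.3
  to [599.0, 239.9, 230.0, 91.9] shift [249.6   6.2  11. ] yaw 2.21
```

Moving to pack A, then checking all the fins.

```bash
python3 -m crank '[[[40,1,5],0,0],[[90,2,9],1,0],[[140,3,9],2,0],[[190,5,9],2.2,0],[[230,6,9],2.2,0],[[250,6,9],2.2,0],[[250,6,9],2.2,0],[[250,6,9],2.2,0]]'; python3 fins.py; python3 go.py 598.5 240.1 115 91.9
python3 - <<'E'
from h import *
f,P=cam("scene"); cv2.imwrite("pics/s3.png",cv2.resize(f[180:340,160:400],(798,532),interpolation=cv2.INTER_CUBIC))
E
```

```text
time: 13.55
eef_pos: [0.597, 0.2406, 0.2274]
tcp_rot: [0.695, 0.719, -0.0, 0.0]
contact_force: [0.0, -0.5, -0.1]
opening: 0.998
finger_force: 0.0
fins
px [305. 174.] 77 ctr 609.7 -9.6 z 140.5 size 12.8 25.9 ang 1.8
px [181. 183.] 75 ctr 598.1 239.9 z 140.4 size 12.5 24.3 ang 0.8
px [418. 211.] 76 ctr 530.1 -232.7 z 140.4 size 25.1 12.3 ang 77.4
px [472. 220.] 68 ctr 510.7 -339.6 z 140.9 size 26.6 11.2 ang 79.6
switch
px [188. 232.] 104 ctr 504.3 234.6 z 97.6 size 40.0 11.1 ang 1.1
t 13.6 pos [597.2 239.8 227.5] a 91.89 tilt 0.03 F [-0.1  0.4  0.6] fin 0.0 open 85.3
  to [598.5, 240.1, 115.0, 91.9] shift [  0.3   1.4 112.5] yaw -0.01
```

View pics/s3.png

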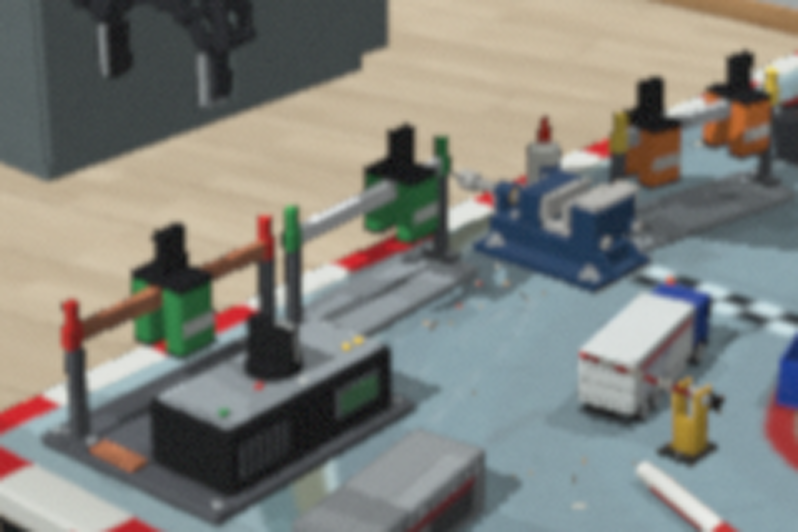

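The first green pack is seated astride the ready rail at (400, 195). The other green pack, at (172, 300), and both orange packs, at (650, 140) and (738, 110), are unmoved. Now pack A.

```bash
python3 -m crank '[[[0,1,30],0,60],[[0,1,60],0,60],[[0,1,85],0,60],[[0,1,100],0,60],[[0,1,110],0,60],[[0,1,113],0,60],[[0,1,113],0,60],[[0,1,113],0,60]]'; python3 -m crank '[[[0,0,0],0,140],[[0,0,0],0,200],[[0,0,0],0,255],[[0,0,0],0,255],[[0,0,0],0,255],[[0,0,0],0,255]]' 40;  python3 go.py; python3 -m crank '[[[0,0,-8],0,255],[[0,0,-20],0,255],[[0,0,-40],0,255],[[0,0,-60],0,255],[[0,0,-80],0,255],[[0,0,-100],0,255],[[0,0,-105],0,255],[[0,0,-105],0,255]]'; python3 go.py 603.6 70.7 221 94.06
```

```text
time: 14.45
eef_pos: [0.599, 0.2408, 0.1161]
tcp_rot: [0.695, 0.719, 0.001, 0.001]
contact_force: [0.2, 0.7, 0.3]
opening: 0.763
finger_force: 0.0
time: 15.05
eef_pos: [0.5983, 0.2408, 0.115]
tcp_rot: [0.695, 0.719, 0.0, 0.0]
contact_force: [0.5, -0.4, 3.0]
opening: 0.129
finger_force: 40.6
t 15.05 pos [598.3 240.8 115. ] a 91.9 tilt 0.04 F [ 0.5 -0.4  3. ] fin 40.6 open 11.0
time: 15.85
eef_pos: [0.5986, 0.2408, 0.2211]
tcp_rot: [0.695, 0.719, 0.001, 0.001]
contact_force: [-0.1, -1.2, -1.8]
opening: 0.132
finger_force: 40.2
t 15.85 pos [598.6 240.8 221.1] a 91.9 tilt 0.16 F [-0.1 -1.2 -1.8] fin 40.2 open 11.2
  to [603.6, 70.7, 221.0, 94.06] shift [-170.1   -0.7    0. ] yaw -2.16
```

```bash
python3 -m crank '[[[-15,0,0],0,255],[[-40,0,0],-1,255],[[-70,0,0],-2,255],[[-100,0,0],-2,255],[[-130,-1,0],-2.2,255],[[-155,-1,0],-2.2,255],[[-166,-1,0],-2.2,255],[[-170,-1,0],-2.2,255],[[-170,-1,0],-2.2,255],[[-170,-1,0],-2.2,255]]'; python3 go.py 603.2 70.7 221 94.06; python3 -m crank '[[[0,0,20],0,255],[[0,0,40],0,255],[[0,0,52],0,255],[[0,0,60],0,255],[[0,0,60],0,255]]'; python3 go.py 603.2 70.7 125 94.06
```

```text
time: 16.85
eef_pos: [0.6025, 0.0715, 0.2192]
tcp_rot: [0.681, 0.732, -0.0, -0.0]
contact_force: [-0.2, 0.1, -0.9]
opening: 0.13
finger_force: 40.2
t 16.85 pos [602.5  71.5 219.2] a 94.15 tilt 0.04 F [-0.2  0.1 -0.9] fin 40.2 open 11.0
  to [603.2, 70.7, 221.0, 94.06] shift [-0.8  0.6 -1.8] yaw 0.09
time: 17.35
eef_pos: [0.602, 0.0713, 0.1581]
tcp_rot: [0.681, 0.732, -0.001, -0.001]
contact_force: [-0.7, -0.5, -0.2]
opening: 0.133
finger_force: 40.1
t 17.35 pos [602.   71.3 158.1] a 94.15 tilt 0.15 F [-0.7 -0.5 -0.2] fin 40.1 open 11.3
  to [603.2, 70.7, 125.0, 94.06] shift [-0.7  1.3 33.1] yaw 0.09
```

```bash
python3 -m crank '[[[0,1,8],0,255],[[0,1,16],0,255],[[0,1,24],0,255],[[0,1,30],0,255],[[0,1,33],0,255],[[0,1,37],0,255],[[0,1,41],0,255],[[0,1,43],0,255],[[0,1,43],0,255]]'; python3 go.py 603.2 70.7 115 94.06
```

```text
time: 18.25
eef_pos: [0.6035, 0.0708, 0.1162]
tcp_rot: [0.681, 0.732, -0.0, -0.0]
contact_force: [0.6, 0.3, -1.3]
opening: 0.128
finger_force: 40.1
t 18.25 pos [603.5  70.8 116.2] a 94.1 tilt 0.03 F [ 0.6  0.3 -1.3] fin 40.1 open 10.9
  to [603.2, 70.7, 115.0, 94.06] shift [-0.  -0.3  1.2] yaw 0.04
```

```bash
python3 -m crank '[[[0,0,1],0,255],[[0,0,1],0,255],[[0,0,1],0,200],[[0,0,1],0,150],[[0,0,1],0,60],[[0,0,1],0,60],[[0,0,-20],0,60],[[0,0,-60],0,60],[[0,0,-100],0,60],[[0,0,-120],0,0]]'; python3 go.py 530.4 -232 235 79.5
```

```text
time: 19.25
eef_pos: [0.6054, 0.0707, 0.2413]
tcp_rot: [0.681, 0.732, 0.002, 0.003]
contact_force: [-0.6, -1.0, 0.4]
opening: 0.911
finger_force: 0.0
t 19.25 pos [605.4  70.7 241.3] a 94.1 tilt 0.38 F [-0.6 -1.   0.4] fin 0.0 open 77.5
  to [530.4, -232.0, 235.0, 79.5] shift [-296.6  -96.5    5.9] yaw 14.6
```

```bash
python3 -m crank '[[[-40,-13,3],2,0],[[-80,-26,4],4,0],[[-120,-39,4],6,0],[[-160,-52,4],8,0],[[-200,-65,4],10,0],[[-240,-78,4],12,0],[[-275,-90,4],14,0],[[-297,-97,4],14.6,0],[[-297,-97,4],14.6,0],[[-297,-97,4],14.6,0]]'; python3 fins.py; python3 go.py 530.4 -232 115 79.5
```

```text
time: 20.25
eef_pos: [0.5281, -0.2325, 0.2325]
tcp_rot: [0.769, 0.639, 0.0, -0.0]
contact_force: [0.2, 0.9, -0.8]
opening: 1.0
finger_force: 0.0
fins
px [305. 174.] 73 ctr 609.9 -9.6 z 140.6 size 12.7 25.9 ang 0.9
px [265. 177.] 75 ctr 604.9 69.7 z 140.4 size 12.1 24.4 ang 5.3
switch
px [188. 232.] 107 ctr 504.6 234.8 z 97.6 size 39.9 11.4 ang 0.7
t 20.3 pos [ 528.3 -231.9  232.5] a 79.51 tilt 0.03 F [-0.8  0.8 -0. ] fin 0.0 open 85.0
  to [530.4, -232.0, 115.0, 79.5] shift [  0.2   2.1 117.5] yaw 0.01
```

```bash
cat > orange.py <<'E'
from h import *
f,P=cam("scene"); hsv=cv2.cvtColor(f,cv2.COLOR_BGR2HSV)
m=((hsv[...,0]>5)&(hsv[...,0]<18)&(hsv[...,1]>140)&(P[...,2]>.045)&(P[...,2]<.15)).astype(np.uint8)
n,l,s,c=cv2.connectedComponentsWithStats(m)
for i in range(1,n):
    if s[i,4]>15: q=P[l==i]*1000; print(c[i].round(),s[i,4],np.median(q,0).round(1),q.min(0).round(),q.max(0).round())
m=((P[...,2]>.125)&(P[...,2]<.146)&(P[...,0]>.4)&(P[...,0]<.7)&(abs(P[...,1])<.5)).astype(np.uint8)
n,l,s,c=cv2.connectedComponentsWithStats(m)
print("fins")
for i in range(1,n):
    if s[i,4]>15: q=P[l==i]*1000; print(c[i].round(),s[i,4],np.median(q,0).round(1))
cv2.imwrite("pics/sl.png",cv2.resize(f[180:340,160:420],(798,491),interpolation=cv2.INTER_CUBIC))
E
python3 orange.py
```

```text
[382. 218.] 181 [ 492.9 -325.9   77.9] [ 480. -354.   57.] [ 534. -311.  105.]
[357. 226.] 166 [ 509.6 -218.7   80.9] [ 498. -243.   54.] [ 541. -207.  106.]
fins
[382. 199.] 55 [ 507.4 -334.1  133.5]
[357. 207.] 54 [ 521.1 -227.6  135.5]
[280. 221.] 62 [604.4  -2.6 135.7]
[260. 230.] 67 [600.3  78.  134.4]
```

```bash
python3 -m crank '[[[0,2,30],0,60],[[0,2,60],0,60],[[0,2,85],0,60],[[0,2,100],0,60],[[0,2,113],0,60],[[0,2,118],0,60],[[0,2,118],0,60],[[0,2,118],0,60]]'; python3 -m crank '[[[0,0,0],0,140],[[0,0,0],0,200],[[0,0,0],0,255],[[0,0,0],0,255],[[0,0,0],0,255],[[0,0,0],0,255]]' 40;  python3 go.py; python3 -m crank '[[[0,0,-8],0,255],[[0,0,-20],0,255],[[0,0,-40],0,255],[[0,0,-60],0,255],[[0,0,-80],0,255],[[0,0,-100],0,255],[[0,0,-110],0,255],[[0,0,-110],0,255]]'; python3 go.py 597.7 278.7 226 91.86 601 0 226 86
```

```text
time: 21.15
eef_pos: [0.5309, -0.2332, 0.1157]
tcp_rot: [0.769, 0.64, 0.0, 0.001]
contact_force: [0.3, 0.7, -0.2]
opening: 0.765
finger_force: 0.0
time: 21.75
eef_pos: [0.5304, -0.233, 0.1149]
tcp_rot: [0.769, 0.639, 0.0, 0.0]
contact_force: [-0.1, -0.0, 2.5]
opening: 0.134
finger_force: 40.5
t 21.75 pos [ 530.4 -233.   114.9] a 79.5 tilt 0.04 F [-0.1 -0.   2.5] fin 40.5 open 11.4
time: 22.55
eef_pos: [0.5311, -0.2334, 0.2271]
tcp_rot: [0.769, 0.639, 0.001, 0.002]
contact_force: [-0.2, -0.9, 0.4]
opening: 0.13
finger_force: 40.2
t 22.55 pos [ 531.1 -233.4  227.1] a 79.5 tilt 0.26 F [-0.2 -0.9  0.4] fin 40.2 open 11.1
  to [597.7, 278.7, 226.0, 91.86] shift [ 5.156e+02 -2.780e+01  1.000e-01] yaw -12.36
  to [601.0, 0.0, 226.0, 86.0] shift [242.2  26.2   0.8] yaw -6.5
```

```bash
python3 -m crank '[[[20,-1,0],0,255],[[55,-3,0],-1,255],[[95,-5,0],-2,255],[[135,-7,0],-3,255],[[175,-9,0],-4,255],[[215,-11,0],-5,255],[[255,-13,0],-6,255],[[295,-15,0],-7,255],[[330,-17,0],-8,255],[[360,-19,0],-9,255]]';python3 go.py 598 278.7 226 91.86
```

```text
time: 23.55
eef_pos: [0.5763, 0.1266, 0.2229]
tcp_rot: [0.716, 0.698, -0.001, -0.001]
contact_force: [-0.1, -1.5, 0.0]
opening: 0.134
finger_force: 40.2
t 23.55 pos [576.3 126.6 222.9] a 88.6 tilt 0.15 F [-0.1 -1.5  0. ] fin 40.2 open 11.4
  to [598.0, 278.7, 226.0, 91.86] shift [152.6  18.   -3.1] yaw -3.26
```

```bash
python3 -m crank '[[[35,4,-2],-1,255],[[70,8,-2],-2,255],[[105,12,-2],-3,255],[[135,16,-2],-3.3,255],[[148,18,-2],-3.3,255],[[153,18,-2],-3.3,255],[[153,18,-2],-3.3,255],[[153,18,-2],-3.3,255]]';python3 go.py 598 278.7 226 91.86;  python3 -m crank '[[[0,0,20],0,255],[[0,0,40],0,255],[[0,0,55],0,255],[[0,0,63],0,255],[[0,0,63],0,255],[[0,0,63],0,255]]';python3 go.py 598 278.7 115 91.86
```

```text
time: 24.35
eef_pos: [0.599, 0.2759, 0.2262]
tcp_rot: [0.696, 0.718, -0.001, 0.0]
contact_force: [0.7, 0.2, -0.8]
opening: 0.13
finger_force: 40.1
t 24.35 pos [599.  275.9 226.2] a 91.74 tilt 0.06 F [ 0.7  0.2 -0.8] fin 40.1 open 11.1
  to [598.0, 278.7, 226.0, 91.86] shift [ 2.8 -0.9  0.2] yaw -0.12
time: 24.95
eef_pos: [0.5995, 0.277, 0.1642]
tcp_rot: [0.696, 0.718, 0.0, 0.0]
contact_force: [0.1, 0.3, -0.8]
opening: 0.139
finger_force: 40.1
t 24.95 pos [599.5 277.  164.2] a 91.78 tilt 0.05 F [ 0.1  0.3 -0.8] fin 40.1 open 11.8
  to [598.0, 278.7, 115.0, 91.86] shift [ 1.8 -1.5 49.2] yaw -0.08
```

```bash
python3 -m crank '[[[1,-1.5,0],0,255],[[1,-1.5,8],0,255],[[1,-1.5,18],0,255],[[1,-1.5,28],0,255],[[1,-1.5,36],0,255],[[1,-1.5,42],0,255],[[1,-1.5,46],0,255],[[1,-1.5,48],0,255],[[1,-1.5,48],0,255]]';python3 go.py 598 278.7 115 91.86
```

```text
time: 25.85
eef_pos: [0.5977, 0.2781, 0.1156]
tcp_rot: [0.696, 0.718, 0.0, 0.0]
contact_force: [-0.4, 0.1, -0.9]
opening: 0.132
finger_force: 40.1
t 25.85 pos [597.7 278.1 115.6] a 91.8 tilt 0.01 F [-0.4  0.1 -0.9] fin 40.1 open 11.2
  to [598.0, 278.7, 115.0, 91.86] shift [0.6 0.4 0.6] yaw -0.06
```

```bash
python3 -m crank '[[[0,0,0.7],0,255],[[0,0,0.7],0,255],[[0,0,0.7],0,200],[[0,0,0.7],0,150],[[0,0,0.7],0,60],[[0,0,0.7],0,60],[[0,0,-20],0,60],[[0,0,-60],0,60],[[0,0,-100],0,60],[[0,0,-120],0,0]]'; python3 go.py 510.9 -339 235 79.5
```

```text
time: 26.85
eef_pos: [0.5991, 0.2786, 0.2406]
tcp_rot: [0.696, 0.718, 0.003, 0.002]
contact_force: [0.4, 0.3, -0.5]
opening: 0.911
finger_force: 0.0
t 26.85 pos [599.1 278.6 240.6] a 91.8 tilt 0.39 F [ 0.4  0.3 -0.5] fin 0.0 open 77.5
  to [510.9, -339.0, 235.0, 79.5] shift [-614.5 -107.7    3.8] yaw 12.3
```

```bash
python3 -m crank '[[[-40,-7,2],1,0],[[-85,-15,3],2,0],[[-130,-23,3],3,0],[[-175,-31,3],4,0],[[-215,-38,3],4,0],[[-240,-42,3],4,0],[[-250,-44,3],4,0],[[-250,-44,3],4,0]]'; python3 fins.py; python3 go.py 510.9 -339 235 79.5
```

```text
time: 27.65
eef_pos: [0.5614, 0.026, 0.2327]
tcp_rot: [0.721, 0.693, 0.0, 0.0]
contact_force: [0.4, 0.4, -0.2]
opening: 0.998
finger_force: 0.0
fins
px [164. 183.] 72 ctr 598.0 274.2 z 140.9 size 12.0 26.5 ang 4.6
px [472. 220.] 76 ctr 511.0 -339.4 z 140.9 size 26.0 12.5 ang 87.9
switch
px [188. 232.] 102 ctr 504.5 234.8 z 97.9 size 40.1 10.7 ang 2.6
t 27.7 pos [561.5  27.  232.6] a 87.76 tilt 0.04 F [0.  0.5 0.2] fin 0.0 open 84.5
  to [510.9, -339.0, 235.0, 79.5] shift [-367.7  -36.3   -2.6] yaw 8.26
```

```bash
python3 -m crank '[[[-40,-4,-2],1,0],[[-85,-8,-2],2,0],[[-130,-13,-2],3,0],[[-175,-17,-2],4,0],[[-220,-22,-2],5,0],[[-265,-26,-2],6,0],[[-310,-31,-2],7,0],[[-350,-35,-2],8,0],[[-368,-36,-2],8.3,0],[[-368,-36,-2],8.3,0]]'; python3 -m crank '[[[0,0,0],0,60],[[0,0,0],0,60]]'; python3 fins.py; python3 orange.py; python3 go.py 511.2 -339.6 115 79.5
```

```text
time: 28.7
eef_pos: [0.5118, -0.3405, 0.2342]
tcp_rot: [0.769, 0.639, 0.0, -0.0]
contact_force: [0.4, 0.7, -0.2]
opening: 1.002
finger_force: 0.0
time: 28.9
eef_pos: [0.5121, -0.3375, 0.2344]
tcp_rot: [0.768, 0.64, 0.0, -0.0]
contact_force: [-0.8, -1.0, -0.2]
opening: 0.764
finger_force: 0.0
fins
px [305. 174.] 71 ctr 609.3 -10.5 z 140.7 size 12.0 24.1 ang 2.1
px [265. 177.] 76 ctr 604.6 69.6 z 141.0 size 12.3 24.8 ang 6.8
px [164. 183.] 73 ctr 598.0 274.5 z 141.1 size 12.8 26.3 ang 5.8
switch
px [188. 232.] 102 ctr 504.5 235.3 z 98.1 size 40.1 11.6 ang 4.8
[381. 218.] 161 [ 494.9 -323.7   76.4] [ 480. -342.   57.] [ 533. -313.  105.]
[191. 271.] 25 [607.8 294.   98.5] [593. 290.  90.] [616. 307. 106.]
[201. 281.] 296 [577.  289.6  80.1] [569. 261.  55.] [618. 313. 107.]
fins
[382. 199.] 57 [ 506.7 -333.8  134.3]
[280. 221.] 63 [604.3  -1.8 134.2]
[260. 230.] 63 [599.8  77.3 134.9]
[199. 256.] 89 [594.1 279.5 134.8]
t 29.0 pos [ 512.  -337.8  234.6] a 79.63 tilt 0.02 F [ 0.1  0.  -0.8] fin 0.0 open 65.3
  to [511.2, -339.6, 115.0, 79.5] shift [ -1.9  -0.4 119.6] yaw 0.13
```

```bash
python3 -m crank '[[[-2,0,30],0,60],[[-2,0,60],0,60],[[-2,0,85],0,60],[[-2,0,102],0,60],[[-2,0,115],0,60],[[-2,0,120],0,60],[[-2,0,120],0,60],[[-2,0,120],0,60]]'; python3 -m crank '[[[0,0,0],0,140],[[0,0,0],0,200],[[0,0,0],0,255],[[0,0,0],0,255],[[0,0,0],0,255],[[0,0,0],0,255]]' 40;  python3 go.py; python3 -m crank '[[[0,0,-8],0,255],[[0,0,-20],0,255],[[0,0,-40],0,255],[[0,0,-60],0,255],[[0,0,-80],0,255],[[0,0,-100],0,255],[[0,0,-110],0,255],[[0,0,-110],0,255]]'; python3 go.py 600.6 198.7 226 91.86
```

```text
time: 29.8
eef_pos: [0.5117, -0.3421, 0.1158]
tcp_rot: [0.769, 0.639, 0.0, 0.001]
contact_force: [0.2, -0.4, -0.9]
opening: 0.765
finger_force: 0.0
time: 30.4
eef_pos: [0.511, -0.3417, 0.115]
tcp_rot: [0.769, 0.639, -0.0, 0.0]
contact_force: [-1.6, 0.8, 2.6]
opening: 0.134
finger_force: 41.4
t 30.4 pos [ 511.  -341.7  115. ] a 79.51 tilt 0.02 F [-1.6  0.8  2.6] fin 41.4 open 11.4
time: 31.2
eef_pos: [0.5118, -0.3422, 0.2271]
tcp_rot: [0.769, 0.639, 0.0, 0.002]
contact_force: [0.2, -0.4, -2.0]
opening: 0.135
finger_force: 40.8
t 31.2 pos [ 511.8 -342.2  227.1] a 79.51 tilt 0.26 F [ 0.2 -0.4 -2. ] fin 40.8 open 11.5
  to [600.6, 198.7, 226.0, 91.86] shift [ 5.48e+02 -1.12e+01 -3.00e-01] yaw -12.35
```

```bash
python3 -m crank '[[[20,0,0],0,255],[[55,-1,0],-1,255],[[95,-2,0],-2,255],[[135,-3,0],-3,255],[[175,-4,0],-4,255],[[215,-4,0],-5,255],[[255,-5,0],-6,255],[[295,-6,0],-7,255],[[330,-7,0],-8,255],[[360,-7,0],-9,255]]';python3 -m crank '[[[35,0,0],-1,255],[[70,0,0],-2,255],[[90,0,0],-3,255],[[90,0,0],-3,255]]'; python3 go.py 600.6 198 226 91.86
```

```text
time: 32.2
eef_pos: [0.5684, 0.0169, 0.2227]
tcp_rot: [0.716, 0.699, -0.001, -0.002]
contact_force: [0.3, -0.3, -1.6]
opening: 0.132
finger_force: 40.8
time: 32.6
eef_pos: [0.5704, 0.107, 0.2227]
tcp_rot: [0.696, 0.718, -0.001, -0.002]
contact_force: [0.2, -0.5, -1.9]
opening: 0.133
finger_force: 40.7
t 32.6 pos [570.4 107.  222.7] a 91.74 tilt 0.2 F [ 0.2 -0.5 -1.9] fin 40.7 open 11.3
  to [600.6, 198.0, 226.0, 91.86] shift [90.  32.9 -3.3] yaw -0.12
```

```bash
python3 -m crank '[[[30,11,-2],0,255],[[60,22,-2],0,255],[[82,30,-2],0,255],[[90,33,-2],0,255],[[90,33,-2],0,255],[[90,33,-2],0,255]]';python3 -m crank '[[[0,0,15],0,255],[[0,0,30],0,255],[[0,0,45],0,255],[[0,0,55],0,255],[[0,0,55],0,255],[[0,0,55],0,255]]'; python3 go.py 600.4 198 115 91.86
```

```text
time: 33.2
eef_pos: [0.6021, 0.1936, 0.2258]
tcp_rot: [0.698, 0.716, -0.001, -0.0]
contact_force: [-0.4, 0.3, -0.9]
opening: 0.131
finger_force: 40.7
time: 33.8
eef_pos: [0.6026, 0.1945, 0.1711]
tcp_rot: [0.698, 0.716, -0.0, -0.0]
contact_force: [0.4, -0.8, -0.7]
opening: 0.131
finger_force: 40.7
t 33.8 pos [602.6 194.5 171.1] a 91.5 tilt 0.04 F [ 0.4 -0.8 -0.7] fin 40.7 open 11.1
  to [600.4, 198.0, 115.0, 91.86] shift [ 3.6 -2.1 56.1] yaw -0.36
```

```bash
python3 -m crank '[[[3,-2,0],-0.4,255],[[3,-2,7],-0.4,255],[[3,-2,17],-0.4,255],[[3,-2,27],-0.4,255],[[3,-2,36],-0.4,255],[[3,-2,44],-0.4,255],[[3,-2,50],-0.4,255],[[3,-2,54],-0.4,255],[[3,-2,55],-0.4,255],[[3,-2,55],-0.4,255]]';python3 go.py 600.5 198 115 91.86
```

```text
time: 34.8
eef_pos: [0.6007, 0.1975, 0.1166]
tcp_rot: [0.695, 0.719, 0.0, 0.0]
contact_force: [0.7, 0.4, -1.7]
opening: 0.134
finger_force: 40.8
t 34.8 pos [600.7 197.5 116.6] a 91.9 tilt 0.01 F [ 0.7  0.4 -1.7] fin 40.8 open 11.4
  to [600.5, 198.0, 115.0, 91.86] shift [ 0.5 -0.2  1.6] yaw 0.04
```

```bash
python3 -m crank '[[[0,0,1.5],0,255],[[0,0,1.5],0,255],[[0,0,1.5],0,200],[[0,0,1.5],0,150],[[0,0,1.5],0,60],[[0,0,1.5],0,60],[[0,0,-20],0,60],[[0,0,-60],0,60],[[0,0,-100],0,60],[[0,0,-120],0,0]]'; python3 -m crank '[[[-50,-30,0],-8.5,80],[[-100,-60,0],-17,80],[[-150,-60,0],-17,80],[[-200,-60,0],-17,80],[[-200,-60,0],-17,80],[[-200,-60,0],-17,80]]'; python3 fins.py
python3 - <<'E'
from h import *
f,P=cam("scene"); cv2.imwrite("pics/s4.png",cv2.resize(f[180:340,160:400],(798,532),interpolation=cv2.INTER_CUBIC))
E
python3 go.py 505.5 236 200 181.9
```

```text
time: 35.8
eef_pos: [0.6022, 0.1978, 0.2415]
tcp_rot: [0.695, 0.719, 0.003, 0.002]
contact_force: [0.8, -0.2, 0.9]
opening: 0.918
finger_force: 0.0
time: 36.4
eef_pos: [0.5474, -0.0063, 0.2368]
tcp_rot: [0.583, 0.812, 0.0, 0.0]
contact_force: [0.0, 0.2, 0.2]
opening: 0.686
finger_force: 0.0
fins
px [202. 181.] 70 ctr 600.7 197.4 z 141.1 size 12.7 23.7 ang 2.4
px [164. 183.] 78 ctr 598.3 274.0 z 140.9 size 12.5 26.8 ang 1.3
switch
px [188. 232.] 107 ctr 504.6 234.4 z 97.6 size 11.5 39.8 ang 90.0
t 36.5 pos [547.3  -3.8 236.5] a 108.88 tilt 0.05 F [-0.3  0.2 -0.4] fin 0.0 open 58.3
  to [505.5, 236.0, 200.0, 181.9] shift [240.4  38.   36.7] yaw -73.02
```

View pics/s4.png

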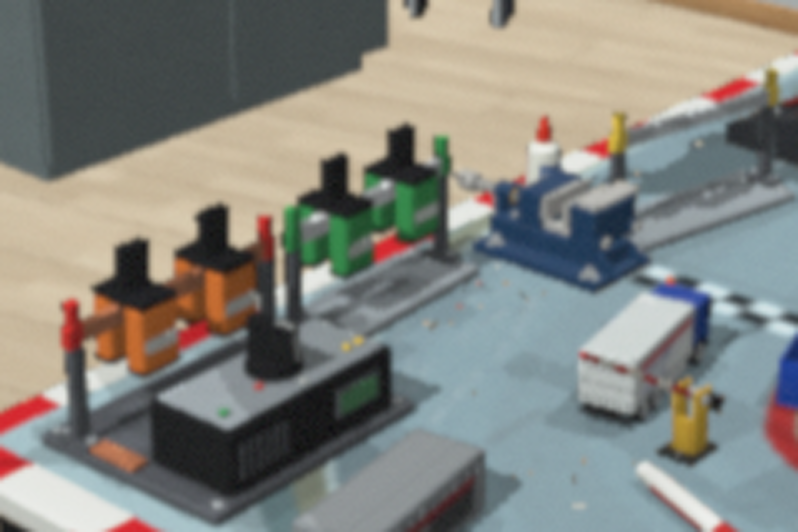

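All four packs are seated: orange at (137, 315) and (215, 270), green at (335, 220) and (400, 185). The waiting rail is empty. Next is the switch.

```bash
python3 -m crank '[[[40,4,5],-8.5,80],[[80,8,10],-17,80],[[120,12,15],-25.5,80],[[160,20,20],-34,80],[[200,28,25],-42.5,80],[[230,36,30],-51,80],[[240,38,36],-59.5,80],[[240,38,36],-68,80],[[240,38,36],-73,80],[[240,38,36],-73,80]]'; python3 -m crank '[[[0,0,0],0,80],[[0,0,0],0,80]]'; python3 go.py 505.5 236 79 181.9
```

```text
time: 37.5
eef_pos: [0.5046, 0.2371, 0.2003]
tcp_rot: [-0.018, 1.0, 0.0, -0.0]
contact_force: [-0.5, 0.5, -0.5]
opening: 0.687
finger_force: 0.0
time: 37.7
eef_pos: [0.5052, 0.2356, 0.2005]
tcp_rot: [-0.016, 1.0, 0.0, -0.0]
contact_force: [0.7, 0.3, 0.5]
opening: 0.687
finger_force: 0.0
t 37.7 pos [505.2 235.6 200.5] a -178.12 tilt 0.01 F [0.7 0.3 0.5] fin 0.0 open 58.4
  to [505.5, 236.0, 79.0, 181.9] shift [ -0.3   0.3 121.5] yaw -0.02
```

```bash
python3 -m crank '[[[0,0,40],0,80],[[0,0,80],0,80],[[0,0,100],0,80],[[0,0,115],0,80],[[0,0,121],0,80],[[0,0,121],0,80],[[0,0,121],0,80]]'; python3 fins.py; python3 -m crank '[[[0,0,0],0,180],[[0,0,0],0,255],[[0,0,0],0,255],[[0,0,0],0,255],[[0,0,0],0,255],[[0,0,0],0,255]]' 40;  python3 go.py 505.5 236 79 113
```

```text
time: 38.4
eef_pos: [0.5066, 0.2353, 0.0809]
tcp_rot: [-0.017, 1.0, 0.0, 0.001]
contact_force: [-0.2, 0.6, 0.5]
opening: 0.686
finger_force: 0.0
fins
px [305. 174.] 74 ctr 609.5 -10.5 z 141.1 size 12.3 24.0 ang 0.4
px [265. 177.] 73 ctr 604.6 69.6 z 141.2 size 12.7 24.7 ang 4.2
px [202. 181.] 69 ctr 600.7 197.4 z 140.5 size 22.9 12.6 ang 88.1
px [162. 183.] 38 ctr 599.3 276.9 z 141.6 size 8.7 21.4 ang 5.5
switch
time: 39.05
eef_pos: [0.5059, 0.2364, 0.0803]
tcp_rot: [-0.016, 1.0, 0.001, 0.001]
contact_force: [0.1, 5.4, 2.8]
opening: 0.113
finger_force: 44.0
t 39.05 pos [505.9 236.4  80.3] a -178.13 tilt 0.19 F [0.1 5.4 2.8] fin 44.0 open 9.6
  to [505.5, 236.0, 79.0, 113.0] shift [ 0.4 -0.4  1.3] yaw 68.87
```

```bash
python3 -m crank '[[[0,0,0],8,255],[[0,0,0],16,255],[[0,0,0],24,255],[[0,0,0],32,255],[[0,0,0],40,255],[[0,0,0],48,255],[[0,0,0],56,255],[[0,0,0],63,255],[[0,0,0],69,255],[[0,0,0],69,255]]'; python3 -m crank '[[[0,0,0],0,255],[[0,0,0],0,255]]'; python3 go.py; python3 -m crank '[[[0,0,0],0,80],[[0,0,0],0,80],[[0,0,0],0,80],[[0,0,-20],0,80],[[0,0,-60],0,80],[[0,0,-100],0,80],[[0,0,-150],0,80],[[0,0,-150],0,80]]'; python3 go.py 505 -60 230 113
```

```text
time: 40.05
eef_pos: [0.5049, 0.2352, 0.0803]
tcp_rot: [0.553, 0.833, -0.001, -0.001]
contact_force: [-2.7, 1.0, 4.9]
opening: 0.117
finger_force: 44.5
time: 40.25
eef_pos: [0.5049, 0.2351, 0.0803]
tcp_rot: [0.553, 0.833, -0.001, -0.001]
contact_force: [-3.5, 1.5, 5.0]
opening: 0.111
finger_force: 44.5
t 40.25 pos [504.9 235.1  80.3] a 112.9 tilt 0.12 F [-3.5  1.5  5. ] fin 44.5 open 9.5
time: 41.05
eef_pos: [0.5098, 0.236, 0.2386]
tcp_rot: [0.553, 0.833, 0.006, 0.005]
contact_force: [-0.7, -0.2, 0.8]
opening: 0.685
finger_force: 0.0
t 41.05 pos [509.8 236.  238.6] a 112.9 tilt 0.92 F [-0.7 -0.2  0.8] fin 0.0 open 58.2
  to [505.0, -60.0, 230.0, 113.0] shift [-270.8 -119.7    7.4] yaw -0.1
```

```bash
python3 -m crank '[[[-45,-22,-5],0,80],[[-90,-44,-5],0,80],[[-135,-66,-5],0,80],[[-180,-88,-5],0,80],[[-225,-110,-5],0,80],[[-270,-132,-5],0,80],[[-315,-155,-5],0,80],[[-360,-177,-5],0,80],[[-400,-197,-5],0,80],[[-440,-217,-5],0,80]]'; python3 -m crank '[[[0,0,0],0,80],[[0,0,0],0,80],[[0,0,0],0,80],[[0,0,0],0,80],[[0,0,0],0,80]]'; python3 fins.py
python3 - <<'E'
from h import *
f,P=cam("top"); a=cv2.resize(f[160:320,130:430],(800,427),interpolation=cv2.INTER_CUBIC); cv2.imwrite("pics/t5.png",a)
f,P=cam("scene"); cv2.imwrite("pics/s5.png",cv2.resize(f[180:340,160:400],(798,532),interpolation=cv2.INTER_CUBIC))
E
```

```text
time: 42.05
eef_pos: [0.4761, -0.257, 0.234]
tcp_rot: [0.553, 0.833, -0.0, -0.0]
contact_force: [1.4, 0.1, -0.0]
opening: 0.688
finger_force: 0.0
time: 42.55
eef_pos: [0.4771, -0.2535, 0.2345]
tcp_rot: [0.552, 0.834, 0.0, 0.0]
contact_force: [0.8, -0.6, -0.3]
opening: 0.686
finger_force: 0.0
fins
px [305. 174.] 76 ctr 609.7 -9.7 z 140.6 size 12.7 25.8 ang 2.5
px [265. 177.] 75 ctr 604.8 69.5 z 141.0 size 12.8 24.4 ang 4.6
px [202. 181.] 68 ctr 600.7 197.9 z 140.9 size 12.9 22.9 ang 0.0
px [164. 183.] 72 ctr 598.1 274.9 z 141.1 size 13.0 26.5 ang 4.4
switch
px [188. 231.] 100 ctr 504.9 235.8 z 97.8 size 11.7 41.9 ang 20.5
```

View pics/t5.png

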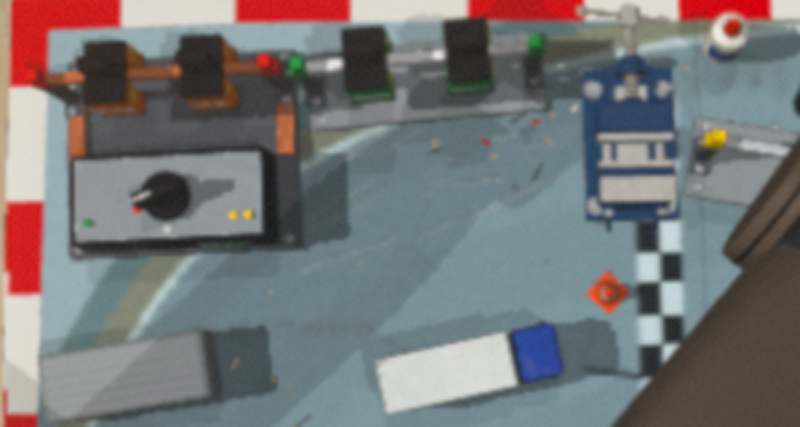

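View pics/s5.png

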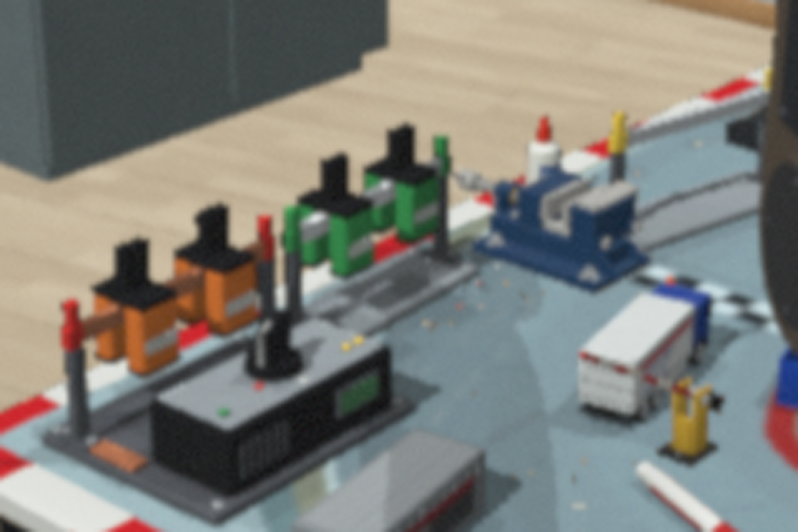

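Both pictures show all four packs seated, with the orange ones on the copper rail and the green ones on the ready rail. The pointer is at the red mark (137, 208), and the bystanders are where they were. Handing in.

```bash
python3 -c "
from plant import ctrl
print(ctrl.sign_off())"
```

```text
the job is handed in; nothing more can be done
None
```

The job is handed in: both green packs hang on the ready rail, both orange packs hang on the charging rail, and the switch was off for the whole swap and is now back on; the last pictures show everything in place.

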